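# Fill the stopper tray and clamp it

## Task

Pick up the blue cup by its handle, tip all six red stoppers into the white tray and set the empty cup back down upright on the table. Then pump the clamp by squeezing and releasing its two orange grips until the jaw presses the tray firmly against the end stop, without crushing it or pushing the jaw by hand, and finish while still holding the grips squeezed so that the tray stays clamped. Leave the tube rack and the two bottles alone.

Things in the scene. Friction and masses are not known exactly. Their poses are not given: they have to be found in the camera images.
- cup: blue plastic cup, 70 mm tall, outer diameter 56 mm at the foot and 76 mm at the rim, wall 4 mm, about 120 g, standing on the table with six red stoppers inside. Origin: centre of its underside; z up through the mouth. A straight round handle (16 mm diameter) sticks out level along the cup's own -x from the wall to x = -127 mm, its axis 58 mm above the underside
- cup_grip (a point): point on the axis of the cup's handle, 95 mm from the cup's axis, 58 mm above its underside: a good place to pinch the handle across from above (the bar is round, so the hand may lean about the handle's axis)
- tray: white open tray, outer 130 mm (its x) by 100 mm (its y) by 45 mm tall, walls and floor 4 mm, about 250 g, loose on the clamp's bed, 12 mm above the table, between the jaw pad and the end stop. Origin: centre of its underside; z up
- clamp: one-hand pump clamp screwed to the table: dark steel base and bed 12 mm thick, orange grips, jaw and end stop. Origin at table height midway between the two squeeze grips; its +y is the way the jaw advances (towards the tray and the end stop), x is the line along which the grips are squeezed together, z up
- squeeze_point (a point): midway between the two upright orange squeeze grips, 90 mm above the table, the height to squeeze at. Each grip is a post 14 mm thick (clamp's x), 24 mm wide (clamp's y), from 44 to 116 mm above the table; outer faces 68 mm apart when released, 42 mm when fully squeezed. The two are geared: they move equally, towards this point. Free space all round outside them
- grip_front: the squeeze grip on the clamp's -x side (nearer the robot). The body's origin is not on it: it starts at the clamp's origin and shifts along x with the grip's travel
- grip_back: the squeeze grip on the clamp's +x side; origin likewise
- squeeze_front (a joint): inward travel of each squeeze grip, 0 = released (a spring of 3 to 5 N per grip returns it), 0.013 m = fully squeezed. Squeezing drives the jaw's pawl forward at twice this travel, up to 26 mm; on release the pawl clicks back over the rack's teeth (8 mm pitch) and the jaw stays, so the first full squeeze advances the jaw about 24 mm and each later one about 16 mm. Squeeze and release fully, again and again
- jaw_travel (a joint): advance of the jaw from its fully open position, m, 0 to 0.095. A drag of 3 N holds it between pumps but there is no lock: it grips hard only while the grips are kept squeezed
- jaw: orange upright plate of the jaw, 66 mm wide; must be moved by pumping, never pushed by hand. Origin not on it: starts at the clamp's origin, shifts along y with the jaw
- pad: black rubber pad in front of the jaw plate, 60 mm wide, 28 mm tall, centre 32 mm above the table, carried on a spring. Origin not on it (see pad_front)
- pad_front (a point): centre of the front surface of the rubber pad, that meets the tray's wall; 90 mm from the clamp's origin along its y when the jaw is fully open
- pad_press (a joint): how far the spring behind the pad is pressed in, m, 0 to 0.020; 2 N per mm, so it shows the clamping force (7 mm = 14 N). With the tray against the stop, the force is about the squeeze of one finger less 8 N: a squeeze of 20 N gives about 11 N (less if the grips reach the end of their travel first: then release and pump again). The tray counts as crushed above 38 N (19 mm)
- stop: orange end stop of the clamp, fixed, an upright plate 100 mm wide, 12 mm thick, 36 mm tall on the bed. Origin: centre of the plate's underside, 12 mm above the table; the face that the tray is pressed against is 6 mm from it towards the jaw (its -y). Its place along the clamp differs each time
- stopper0_center (a point): centre of red rubber stopper 0, a cylinder 20 mm across and 18 mm long, 10 g, in the cup at the start; the rubber clings a little, so the last ones leave the cup only when it is tipped well past level (about 125 degrees from upright) or shaken
- stopper1_center (a point): centre of red rubber stopper 1, a cylinder 20 mm across and 18 mm long, 10 g, in the cup at the start; the rubber clings a little, so the last ones leave the cup only when it is tipped well past level (about 125 degrees from upright) or shaken
- stopper2_center (a point): centre of red rubber stopper 2, a cylinder 20 mm across and 18 mm long, 10 g, in the cup at the start; the rubber clings a little, so the last ones leave the cup only when it is tipped well past level (about 125 degrees from upright) or shaken
- stopper3_center (a point): centre of red rubber stopper 3, a cylinder 20 mm across and 18 mm long, 10 g, in the cup at the start; the rubber clings a little, so the last ones leave the cup only when it is tipped well past level (about 125 degrees from upright) or shaken
- stopper4_center (a point): centre of red rubber stopper 4, a cylinder 20 mm across and 18 mm long, 10 g, in the cup at the start; the rubber clings a little, so the last ones leave the cup only when it is tipped well past level (about 125 degrees from upright) or shaken
- stopper5_center (a point): centre of red rubber stopper 5, a cylinder 20 mm across and 18 mm long, 10 g, in the cup at the start; the rubber clings a little, so the last ones leave the cup only when it is tipped well past level (about 125 degrees from upright) or shaken
- tube_rack: bystander: orange rack with red-capped tubes, 90 x 170 x 96 mm, origin centre of its underside
- sanitizer: bystander: white pump bottle, 66 mm diameter, 173 mm tall, origin centre of its underside
- spray_bottle: bystander: pink spray bottle, 72 mm diameter, 178 mm tall, origin centre of its underside

How it is judged (in metres and radians):
On the way, in this order (a step that is already met when the one before it is completed fails the run):
1. all six stoppers lie in the tray (x of stopper0_center in the frame of tray between -0.065 and 0.065 m and y of stopper0_center in the frame of tray between -0.05 and 0.05 m and z of stopper0_center in the frame of tray between 0 and 0.045 m and x of stopper1_center in the frame of tray between -0.065 and 0.065 m and y of stopper1_center in the frame of tray between -0.05 and 0.05 m and z of stopper1_center in the frame of tray between 0 and 0.045 m and x of stopper2_center in the frame of tray between -0.065 and 0.065 m and y of stopper2_center in the frame of tray between -0.05 and 0.05 m and z of stopper2_center in the frame of tray between 0 and 0.045 m and x of stopper3_center in the frame of tray between -0.065 and 0.065 m and y of stopper3_center in the frame of tray between -0.05 and 0.05 m and z of stopper3_center in the frame of tray between 0 and 0.045 m and x of stopper4_center in the frame of tray between -0.065 and 0.065 m and y of stopper4_center in the frame of tray between -0.05 and 0.05 m and z of stopper4_center in the frame of tray between 0 and 0.045 m and x of stopper5_center in the frame of tray between -0.065 and 0.065 m and y of stopper5_center in the frame of tray between -0.05 and 0.05 m and z of stopper5_center in the frame of tray between 0 and 0.045 m), for 0.2 s.
2. the cup stands upright on the table, let go (angle between cup's own z axis and vertical below 0.1 rad and height (world z) of cup between -0.006 and 0.006 m and linear speed of cup below 0.03 m/s and contact force between the fingers and cup below 0.2 N), for 0.2 s.
3. a pump: the grips are squeezed together (10 mm of travel or more) between the fingers (contact force between the fingers and grip_front above 4 N and contact force between the fingers and grip_back above 4 N and value of joint squeeze_front above 0.01 m).
4. the jaw presses the tray against the end stop while the grips are held (contact force between the fingers and grip_front above 4 N and contact force between the fingers and grip_back above 4 N and contact force between pad and tray above 6 N and contact force between stop and tray above 4 N), for 0.3 s.
At the end, for the whole second after the job is handed in: The fingers hold both squeeze grips (more than 4 N each); the jaw pad presses the tray with 6 to 38 N and the tray presses the end stop with more than 4 N; the tray is level and at rest; all six stoppers are inside the tray; the cup stands upright on the table, released (all of step 1 and all of step 2 and all of step 4 and contact force between pad and tray below 38 N and angle between tray's own z axis and vertical below 0.06 rad and linear speed of tray below 0.02 m/s); the arm keeps its last pose, push and grip.
It fails at once if the tray is crushed (more than 38 N from the jaw pad) (contact force between pad and tray above 38 N).
It fails at once if the jaw is pushed by hand (contact force between any of the fingers, the arm and jaw above 3 N or contact force between any of the fingers, the arm and pad above 3 N).
It fails at once if the tube rack is disturbed (moved over 25 mm or tipped) (distance of tube_rack from where it was at the start of the episode above 0.025 m or angle between tube_rack's own z axis and vertical above 0.3 rad).
It fails at once if the sanitizer bottle is disturbed (moved over 25 mm or tipped) (distance of sanitizer from where it was at the start of the episode above 0.025 m or angle between sanitizer's own z axis and vertical above 0.3 rad).
It fails at once if the spray bottle is disturbed (moved over 25 mm or tipped) (distance of spray_bottle from where it was at the start of the episode above 0.025 m or angle between spray_bottle's own z axis and vertical above 0.3 rad).
It also fails if it takes over 72 s, if anything falls off the work surface, if the arm or the gripper's body presses on something with over 40 N, if the wrist force passes 120 N, or if a joint passes its speed limit or range.

## Robot

A 6-joint arm with a two-finger parallel gripper is mounted at the origin on the work surface. World frame = base frame: x ahead of the robot, y to its left, z up, the work surface at z = 0. Lengths are in mm, angles in rad, forces in N, time in s.
With the tool pointing down it reaches from about 275 to 750 mm from the base axis. Payload 10.2 kg.
Tool frame: the origin (TCP) lies between the finger pads; the fingertips stand 17 mm ahead of it and the grasp point (between the pads) lies 2 mm behind it; z points along the fingers, y is the line along which they close (so a half turn about z gives the same grasp; the last joint's range is limited). The gripper opens to 85 mm and grips with 20 to 120 N. Pads are 22 mm wide; open, the fingers measure 114 mm over their backs; the gripper's body (76 mm by 85 mm) begins 54 mm behind the grasp point. The pads swing forward as they close: fully open they stand 13 mm farther back than shut.
Start: joints at [-1.444, 0.313, 1.498, -0, 1.331, -0.223], TCP at [179.91, -493.218, 248.294] pointing down, gripper open.
Joint ranges: [-2.94, 2.94], [-0.97, 2.17], [0.19, 2.56], [-1.23, 4.37], [0.02, 3.11], [-2.88, 2.88]. Speed limits (rad/s): [2.39, 2.39, 3.01, 3.14, 3.14, 3.14].

## Interface

Orientations are given as a unit quaternion [w, x, y, z].
In Python, from rig import * gives the robot as it stands.
- The arm moves only by the tool step_arm, never from a script. Its argument "commands" is text: rows parted by semicolons, each of 7 numbers parted by spaces: the opening, from 0 (shut) to 1 (fully open), then the shift along the tool's x, y, z in cm, then the turn, a rotation vector about the tool's x, y, z in rad. In form: hand x y z rx ry rz; .... A call has 1 to 20 rows; each row is the pose to reach, as a shift and turn from the pose commanded when the call began, along the tool's axes at that moment; what a row does not reach only later rows make up. A row lasts 1/12 s, in which the tool goes at most 41.7 mm and 7.16 degrees, less where a joint would pass 70% of its speed; a pose out of reach is approached as far as the arm can. A call with a gripper value outside its range is refused whole. The fingers move at their own pace and stop on an object; "newtons" is the grip in N (left out, the last holds). Time passes only in rows, so rows that repeat a pose let the fingers close. It gives the time, the measured TCP pose, the force, the opening and the grip force at its end, in the units of the state.
- sense(): the state, without advancing time (a new reading comes with each control period).
- capture(name): name is "side" or "top" or "wrist"; returns the picture (420x560x3 uint8, red, green, blue); there is no depth.
- camera_model(name): a dict with "mtx" (3x3 intrinsics, pixels), "eye" and "rotation" of the camera in the world. Camera axes: x right, y down, z forward; pixel columns grow to the right and rows downward; lengths in mm; the calibration is good to about 2 mm. A picture is of the moment at which its call begins: read the wrist's pose just before it. camera_model takes no time and is no camera call; for the wrist camera it gives the pose at the moment of the call.
- finish_job(): hands the job in; it is judged then, once.
Trained networks look in the newest picture that a camera, given by its name, has taken for a name from the list of things; names that differ only in an ending like _2 or _b are one class to them, and where a whole thing is asked for, a point or a joint stands for the part that bears it (a point fixed in the world has none). Each returns a list of dicts, best first, with "score" (0 to 1); they miss things now and then, are a little off and sometimes report something else, mostly with a low value. They report only what shows in the picture. A call takes as long as a camera call.
- search_frame(camera, label): "rect" ([centre column, centre row, width, height] in pixels, round what is visible of it).
- trace(camera, label): "mask" (420x560 bool, what is visible of it) and "rect" ([centre column, centre row, width, height] in pixels, round what is visible of it).
- spot_point(camera, label): "xy" ([column, row] in pixels: a listed point, or the origin of a listed thing).
The state is a dict: "time_s": time; "joints": joint angles; "dq": joint speeds; "tau": joint torques, N m; "eef_pos": TCP position; "ee_rot": TCP orientation; "force": force on the tool from outside, world axes, zero at the start; "wrist_torque": the same for the moment, N m; "grip_width": opening from 0.0 (shut) to 1.0 (fully open); "grip_force": force on a finger pad.
Only numpy, scipy, OpenCV 4.12 (cv2) and the standard library are available. Lean on these libraries where they do the work, as an engineer would, in place of code of your own. Each camera call takes 0.05 s, during which the arm holds its last target. There are 200 camera calls.

## Working session

There is one attempt and no reset: what is moved stays moved. The work goes in short steps, Python scripts to look and compute and a tool call to move; the robot and the scene stay as the last step left them, time stands still between calls to the robot, and variables do not carry over. Pictures are saved under pics/ and viewed, at most 11 in all, crops included, and the job is handed in when it is done.

Besides the shell and the picture viewer there is one more tool, called after "Request:" as name(argument=value, ...) on one line, values as JSON. step_arm: Moves the arm, as the interface text tells. Its arguments: {"type":"object","properties":{"commands":{"type":"string"},"newtons":{"type":"number"}},"required":["commands"]}

```bash
mkdir -p pics; ls; cat > h.py <<'E'
from rig import *
import numpy as np, cv2
from scipy.spatial.transform import Rotation as R
def save(n,im): cv2.imwrite(f'pics/{n}.png',cv2.cvtColor(im,cv2.COLOR_RGB2BGR))
def ray(c,uv):
    m=camera_model(c); d=np.linalg.inv(m['mtx'])@np.array([uv[0],uv[1],1.]); return np.array(m['eye'],float), np.array(m['rotation'])@d
def onz(c,uv,z):
    e,d=ray(c,uv); return e+d*(z-e[2])/d[2]
def proj(c,p):
    m=camera_model(c); q=np.array(m['rotation']).T@(np.array(p,float)-np.array(m['eye'])); q=np.array(m['mtx'])@q; return q[:2]/q[2]
E
python3 - <<'E'
from h import *
np.set_printoptions(precision=1,suppress=True)
a=capture('side');b=capture('top')
save('s0',a);save('t0',b)
for c in('side','top'):
    m=camera_model(c);print(c,m['eye'],np.array(m['rotation']).round(2).tolist(),m['mtx'][0][0])
H={'cup':0,'cup_grip':58,'tray':12,'clamp':0,'squeeze_point':90,'pad_front':32,'stop':12,'tube_rack':0,'sanitizer':0,'spray_bottle':0}
for n,z in H.items():
    for c in('top','side'):
        r=spot_point(c,n)[:2]
        print(n,c,[(round(x['score'],2),np.array(x['xy']),onz(c,x['xy'],z)) for x in r])
print(sense())
E
```

```text
pics
side [278.7 594.6 820.8] [0.08, -0.2, 0.91, -0.36] 431.17441447555734
top [ 514.4  -17.2 1178.4] [-0.03, 0.71, -0.7, 0.03] 474.7877023655067Traceback (most recent call last):
  File "<stdin>", line 11, in <module>
  File "h.py", line 8, in onz
    e,d=ray(c,uv); return e+d*(z-e[2])/d[2]
        ~~~^^^^^^
  File "h.py", line 6, in ray
    m=camera_model(c); d=np.linalg.inv(m['mtx'])@np.array([uv[0],uv[1],1.]); return np.array(m['eye'],float), np.array(m['rotation'])@d
                                                                                                              ~~~~~~~~~~~~~~~~~~~~~~~^~
ValueError: matmul: Input operand 1 has a mismatch in its core dimension 0, with gufunc signature (n?,k),(k,m?)->(n?,m?) (size 3 is different from 4)
```

```bash
sed -i "s/np.array(m\['rotation'\])/qm(m['rotation'])/" h.py; sed -i "4i def qm(q): return R.from_quat(np.roll(np.array(q,float),-1)).as_matrix()" h.py
python3 - <<'E'
from h import *
np.set_printoptions(precision=1,suppress=True)
H={'cup':0,'cup_grip':58,'tray':12,'clamp':0,'squeeze_point':90,'pad_front':32,'stop':12,'tube_rack':0,'sanitizer':0,'spray_bottle':0}
for n,z in H.items():
    for c in('top','side'):
        r=spot_point(c,n)[:2]
        print(n,c,[(round(x['score'],2),np.array(x['xy']),onz(c,x['xy'],z)) for x in r])
print(sense())
E
```

```text
cup top [(0.6, array([147.5, 206.1]), array([617.1, 333.8,   0. ])), (0.44, array([349.2, 249.1]), array([ 516. , -168.7,    0. ]))]
cup side [(0.98, array([182.8, 350. ]), array([609.3, 337.3,   0. ]))]
cup_grip top [(0.74, array([124.3, 245.4]), array([518.7, 367.7,  58. ]))]
cup_grip side [(0.6, array([210. , 366.9]), array([524.2, 361.2,  58. ]))]
tray top [(0.74, array([356.6, 249. ]), array([ 516.4, -185.2,   12. ])), (0.59, array([273.8, 246.7]), array([519.8,  17.6,  12. ]))]
tray side [(0.83, array([290.7, 249.4]), array([513.7,  28. ,  12. ]))]
clamp top [(0.63, array([348. , 251.4]), array([ 510.3, -165.7,    0. ]))]
clamp side [(0.96, array([318.8, 198.9]), array([ 517.8, -163.7,    0. ])), (0.43, array([290.4, 244.5]), array([523.8,   6.5,   0. ]))]
squeeze_point top [(0.75, array([355. , 251.4]), array([ 510.8, -170.3,   90. ]))]
squeeze_point side [(0.65, array([321.7, 169.8]), array([ 522.1, -178. ,   90. ])), (0.33, array([183.3, 332.4]), array([590.9, 337.2,  90. ]))]
pad_front top [(0.44, array([315.2, 251.4]), array([509.5, -82.8,  32. ]))]
pad_front side [(0.5, a
[... 487 characters left out ...]
r top [(0.56, array([223.2, 157.7]), array([741.3, 148.2,   0. ]))]
sanitizer side [(0.59, array([181.5, 252.3]), array([747.2, 137.1,  -0. ]))]
spray_bottle top [(0.81, array([451.3, 273. ]), array([ 460.1, -420.4,    0. ]))]
spray_bottle side [(0.68, array([370.6, 148.7]), array([ 454.5, -421.2,    0. ]))]
{'time_s': 1.15, 'joints': array([-1.4,  0.3,  1.5, -0. ,  1.3, -0.2]), 'dq': array([-0.,  0.,  0., -0., -0.,  0.]), 'tau': array([  0. , -41.2, -26. ,  -0. ,   0. ,   0. ]), 'eef_pos': array([ 179.9, -493.2,  248.3]), 'ee_rot': array([ 0. ,  1. ,  0.2, -0. ]), 'force': array([ 1.1, -0.7, -0.4]), 'wrist_torque': array([-0., -0., -0.]), 'grip_force': 0.0, 'grip_width': 0.9970109385329488}
```

View pics/t0.png

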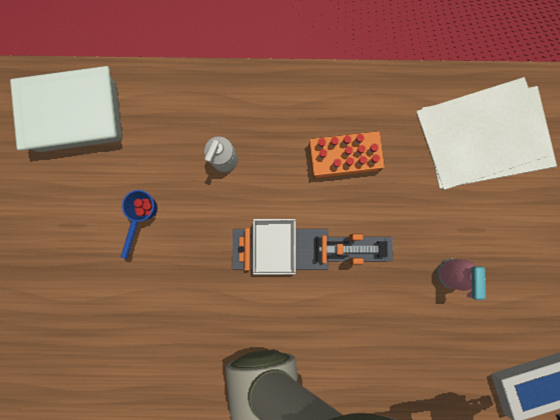

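View pics/s0.png

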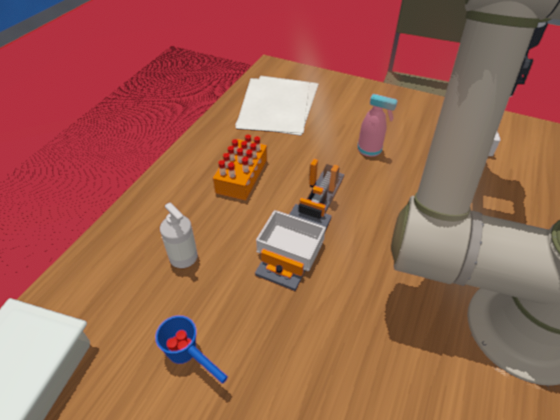

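```bash
cat >> h.py <<'E'
def cmd(p,M,frm=None):
    "shift (cm) and rotvec from the present pose to world p (mm), matrix M"
    s=sense(); P,Q=(np.array(s['eef_pos'],float),qm(s['ee_rot'])) if frm is None else frm
    return (Q.T@(np.array(p)-P)/10).round(2), R.from_matrix(Q.T@np.array(M)).as_rotvec().round(3)
def down(xdir,lean=0):
    x=np.array([*xdir,0.]);x/=np.linalg.norm(x);z=np.array([0,0,-1.]);M=np.stack([x,np.cross(z,x),z],1)
    return M@R.from_rotvec([lean,0,0]).as_matrix()
E
python3 - <<'E'
from h import *
np.set_printoptions(precision=3,suppress=True)
s=sense();print(qm(s['ee_rot']),s['joints'])
for sg in(1,-1):
  print(cmd([530,360,230],down([92*sg,-30*sg])))
m=camera_model('wrist');Q=qm(s['ee_rot']);print(Q.T@(m['eye']-s['eef_pos']),Q.T@qm(m['rotation']))
E
```

```text
[[ 0.939  0.343 -0.   ]
 [ 0.343 -0.939 -0.   ]
 [-0.    -0.    -1.   ]] [-1.444  0.313  1.498 -0.     1.331 -0.223]
(array([ 62.13, -68.15,   1.83]), array([0.   , 0.   , 0.665]))
(array([ 62.13, -68.15,   1.83]), array([-0.   ,  0.   , -2.477]))
[  71.293    1.062 -125.988] [[ 0.001 -0.96  -0.282]
 [ 1.     0.001  0.001]
 [-0.    -0.282  0.96 ]]
```

```bash
cat > w.py <<'E'
from h import *
def wr(M,j1,j23,s4):
    # M=Rz(j1)Ry(j23)Rz(s4 j4)Ry(j5)Rz(j6)C, j5>0
    C=R.from_euler('z',C0).as_matrix()
    W=(R.from_euler('z',j1)*R.from_euler('y',j23)).as_matrix().T@M@C.T
    a=R.from_matrix(W).as_euler('ZYZ'); a=[s4*a[0],a[1],a[2]]
    return [[round((x+np.pi)%(2*np.pi)-np.pi,2) for x in a]]
s=sense();j=s['joints']
B=(R.from_euler('z',j[0])*R.from_euler('y',j[1]+j[2]+j[4])*R.from_euler('z',j[5])).as_matrix().T@qm(s['ee_rot'])
C0=np.arctan2(B[1,0],B[0,0]);print(B.round(2),C0)
for xs in(1,-1):
  for A in(1,-1): # sign of lean
    for s4 in (1,-1):
      print('x',xs,'A',A,'s4',s4,'pick',wr(down([92*xs,-30*xs],np.deg2rad(-40*A)),.4,1.9,s4),'pour0',wr(down([xs,0],np.deg2rad(-40*A)),-.23,2,s4),
       'pour',wr(down([xs,0],np.deg2rad(90*A)),-.23,2.,s4), 'tooldir',down([xs,0],np.deg2rad(90*A))[:,2].round())
E
python3 w.py
```

```text
[[ 0. -1.  0.]
 [ 1.  0. -0.]
 [ 0.  0.  1.]] 1.5707956174896034
x 1 A 1 s4 1 pick [[np.float64(-0.51), np.float64(1.72), np.float64(2.33)]] pour0 [[np.float64(-0.78), np.float64(1.1), np.float64(1.69)]] pour [[np.float64(1.47), np.float64(1.78), np.float64(1.13)]] tooldir [ 0.  1. -0.]
x 1 A 1 s4 -1 pick [[np.float64(0.51), np.float64(1.72), np.float64(2.33)]] pour0 [[np.float64(0.78), np.float64(1.1), np.float64(1.69)]] pour [[np.float64(-1.47), np.float64(1.78), np.float64(1.13)]] tooldir [ 0.  1. -0.]
x 1 A -1 s4 1 pick [[np.float64(0.69), np.float64(0.87), np.float64(1.93)]] pour0 [[np.float64(0.69), np.float64(1.38), np.float64(1.12)]] pour [[np.float64(-1.67), np.float64(1.36), np.float64(2.01)]] tooldir [ 0. -1. -0.]
x 1 A -1 s4 -1 pick [[np.float64(-0.69), np.float64(0.87), np.float64(1.93)]] pour0 [[np.float64(-0.69), np.float64(1.38), np.float64(1.12)]] pour [[np.float64(1.67), np.float64(1.36), np.float64(2.01)]] tooldir [ 0. -1. -0.]
x -1 A 1 s4 1 pick [[np.float64(0.69), np.float64(0.87), np.float64(-1.21)]] pour0 [[np.float64(0.69), np.float64(1.38), np.float64(-2.02)]] pour [[np.float64(-1.67), np.float64(1.36), np.float64(-1.13)]] tooldir [ 0. -1. -0.]
x -1 A 1 s4 -1 pick [[np.float64(-0.69), np.float64(0.87), np.float64(-1.21)]] pour0 [[np.float64(-0.69), np.float64(1.38), np.float64(-2.02)]] pour [[np.float64(1.67), np.float64(1.36), np.float64(-1.13)]] tooldir [ 0. -1. -0.]
x -1 A -1 s4 1 pick [[np.float64(-0.51), np.float64(1.72), np.float64(-0.81)]] pour0 [[np.float64(-0.78), np.float64(1.1), np.float64(-1.45)]] pour [[np.float64(1.47), np.float64(1.78), np.float64(-2.01)]] tooldir [ 0.  1. -0.]
x -1 A -1 s4 -1 pick [[np.float64(0.51), np.float64(1.72), np.float64(-0.81)]] pour0 [[np.float64(0.78), np.float64(1.1), np.float64(-1.45)]] pour [[np.float64(-1.47), np.float64(1.78), np.float64(-2.01)]] tooldir [ 0.  1. -0.]
```

Request:
step_arm(commands="0.6 30 -34 0 0 0 -1.2;0.6 30 -34 0 0 0 -1.2;0.6 30 -34 0 0 0 -1.2;0.6 30 -34 0 0 0 -1.2;0.6 30 -34 0 0 0 -1.2;0.6 30 -34 0 0 0 -1.2;0.6 30 -34 0 0 0 -1.2;0.6 30 -34 0 0 0 -1.2;0.6 30 -34 0 0 0 -1.2;0.6 30 -34 0 0 0 -1.2;0.6 30 -34 0 0 0 -1.2")

```text
time_s: 2.07
eef_pos: [345.4, -68.7, 248.6]
ee_rot: [0.001, 0.713, 0.701, 0.0]
force: [1.0, -0.5, 0.8]
grip_width: 0.603
grip_force: 0.0
```

```bash
python3 - <<'E'
from h import *
print(cmd([521,364,200],down([-92,30])))
E
```

```text
(array([43.56, 16.83,  4.86]), array([ 1.000e-03,  1.000e-03, -1.272e+00]))
```

Request:
step_arm(commands="0.6 43.6 16.8 2 0 0 -1.27;0.6 43.6 16.8 2 0 0 -1.27;0.6 43.6 16.8 2 0 0 -1.27;0.6 43.6 16.8 2 0 0 -1.27;0.6 43.6 16.8 2 0 0 -1.27;0.6 43.6 16.8 2 0 0 -1.27;0.6 43.6 16.8 2 0 0 -1.27;0.6 43.6 16.8 2 0 0 -1.27;0.6 43.6 16.8 2 0 0 -1.27;0.6 43.6 16.8 2 0 0 -1.27;0.6 43.6 16.8 4.9 0 0 -1.27;0.6 43.6 16.8 4.9 0 0 -1.27;0.6 43.6 16.8 4.9 0 0 -1.27")

```text
time_s: 3.15
eef_pos: [521.7, 363.7, 195.6]
ee_rot: [-0.002, 0.159, 0.987, -0.001]
force: [-0.2, -0.2, -0.1]
grip_width: 0.598
grip_force: 0.0
```

```bash
python3 - <<'E'
from h import *
np.set_printoptions(precision=1,suppress=True)
s=sense();print(s['joints'].round(3),s['eef_pos'],qm(s['ee_rot']).round(2))
im=capture('wrist');save('w1',im)
for n,z in {'cup_grip':58,'cup':0}.items():
    print(n,[(round(x['score'],2),np.array(x['xy']),onz('wrist',x['xy'],z)) for x in spot_point('wrist',n)[:2]])
hsv=cv2.cvtColor(im,cv2.COLOR_RGB2HSV)
m=((hsv[...,0]>105)&(hsv[...,0]<125)&(hsv[...,1]>150)).astype(np.uint8)
v,u=np.nonzero(m);print(len(u))
E
```

```text
[ 0.4  0.6  1.2  0.   1.3 -0.8] [521.7 363.7 195.6] [[-0.9  0.3 -0. ]
 [ 0.3  0.9 -0. ]
 [ 0.  -0.  -1. ]]
cup_grip [(0.94, array([273.9, 200. ]), array([521.4, 357. ,  58. ])), (0.48, array([270.2, 279.4]), array([584.1, 332.8,  58. ]))]
cup [(0.56, array([280.4, 276.8]), array([613.8, 331.7,   0. ]))]
7669
```

View pics/w1.png

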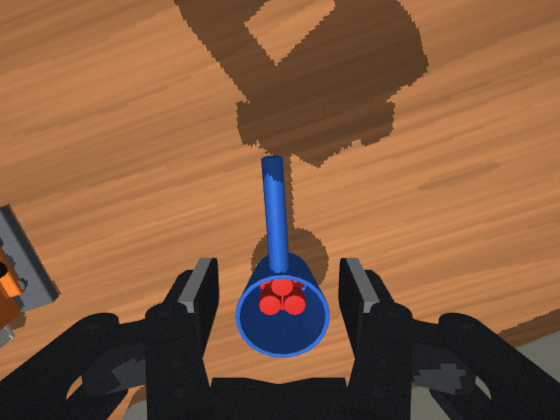

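```bash
python3 - <<'E'
from h import *
a=onz('wrist',(272.5,160),62);b=onz('wrist',(281,266),62);r=onz('wrist',(283,315),70)
d=b-a;print(a,b,np.linalg.norm(d),np.degrees(np.arctan2(d[1],d[0])),'rim',r)
d/=np.linalg.norm(d)
print('grip from rim',r-95*d)
print(proj('wrist',sense()['eef_pos']))
E
```

```text
[491.91644057 365.59542204  62.        ] [574.54032856 344.86196001  62.        ] 85.18558160607456 -14.08680706623214 rim [612.57714238 333.93941636  70.        ]
grip from rim [520.43397436 357.06162619  70.        ]
[280.85743007 292.43865341]
```

Request:
step_arm(commands="0.6 0 0 0 -0.3 0 0;0.6 0 0 0 -0.3 0 0;0.6 0 0 0 -0.3 0 0")

```text
time_s: 3.55
eef_pos: [522.5, 359.6, 200.8]
ee_rot: [0.026, 0.16, 0.975, 0.15]
force: [-0.4, 0.0, 0.5]
grip_width: 0.6
grip_force: 0.0
```

```bash
python3 - <<'E'
from h import *
print(sense()['joints'].round(3))
M=[down([-.97,.244],np.deg2rad(l)) for l in (-40,40)]
for m in M:
  p=np.array([520.5,357,58])
  print(m[:,2].round(2),cmd(p-m[:,2]*70,m),cmd(p,m,(p-m[:,2]*70,m)))
E
```

```text
[ 0.326  0.477  1.417  0.275  1.073 -1.031]
[ 0.16  0.62 -0.77] (array([-0.23, -7.26,  7.06]), array([-0.392,  0.04 , -0.068])) (array([-0., -0.,  7.]), array([0., 0., 0.]))
[-0.16 -0.62 -0.77] (array([0.47, 1.29, 9.76]), array([ 1.004, -0.014, -0.081])) (array([0., 0., 7.]), array([0., 0., 0.]))
```

Request:
step_arm(commands="0.6 0.5 1.3 4 1.0 0 -0.08;0.6 0.5 1.3 4 1.0 0 -0.08;0.6 0.5 1.3 4 1.0 0 -0.08;0.6 0.5 1.3 4 1.0 0 -0.08;0.6 0.5 1.3 4 1.0 0 -0.08;0.6 0.5 1.3 4 1.0 0 -0.08;0.6 0.5 1.3 8 1.0 0 -0.08;0.6 0.5 1.3 9.8 1.0 0 -0.08;0.6 0.5 1.3 9.8 1.0 0 -0.08;0.6 0.5 1.3 9.8 1.0 0 -0.08;0.6 0.5 1.3 9.8 1.0 0 -0.08")

```text
time_s: 4.47
eef_pos: [531.9, 401.7, 113.2]
ee_rot: [-0.047, 0.114, 0.933, -0.337]
force: [0.6, 0.3, 1.5]
grip_width: 0.6
grip_force: 0.0
```

```bash
python3 - <<'E'
from h import *
s=sense();print(s['joints'].round(3),s['eef_pos'],qm(s['ee_rot'])[:,2].round(2))
m=down([-.97,.244],np.deg2rad(40));print(cmd(np.array([520.5,357,58])+m[:,2]*2,m))
im=capture('wrist')
print([(round(x['score'],2),np.array(x['xy']),onz('wrist',x['xy'],58)) for x in spot_point('wrist','cup_grip')[:2]],proj('wrist',[520.5,357,58]))
E
```

```text
[ 0.618  1.124  0.589 -0.456  1.96  -0.768] [531.88356344 401.7416173  113.17732005] [-0.17 -0.62 -0.77]
(array([-0.06, -0.02,  7.39]), array([ 0.004, -0.01 ,  0.006]))
[(0.62, array([283.1, 231.6]), array([521.68835252, 357.74212751,  58.        ]))] [281.76901637 229.65217481]
```

Request:
step_arm(commands="0.6 0 0 3.5 0 0 0;0.6 0 0 7 0 0 0;0.6 0 0 7.3 0 0 0;0.6 0 0 7.3 0 0 0;0.0 0 0 7.3 0 0 0;0.0 0 0 7.3 0 0 0;0.0 0 0 7.3 0 0 0;0.0 0 0 7.3 0 0 0;0.0 0 0 7.3 0 0 0;0.0 0 0 7.3 0 0 0", newtons=90)

```text
time_s: 5.4
eef_pos: [518.6, 357.5, 55.0]
ee_rot: [-0.048, 0.113, 0.933, -0.339]
force: [-2.8, 1.3, 6.2]
grip_width: 0.159
grip_force: 87.8
```

```bash
python3 - <<'E'
from h import *
for uv in [(252.5,247),(295.5,247),(274,219.5),(274,275)]: print(onz('top',uv,57).round(1))
s=sense();Q=qm(s['ee_rot']);print('up100',Q.T@[0,0,10])
# cup axis offset to tool: grasp 95 from cup axis
m=down([-1,0],np.deg2rad(40)); P=np.array(s['eef_pos'])+[0,0,100]
print(cmd([422,37,150],m,(P,Q)))
E
```

```text
[518.3  66.3  57. ]
[519.4 -34.9  57. ]
[583.7  16.6  57. ]
[453.5  14.8  57. ]
up100 [ 0.13637636 -6.43358615 -7.65443471]
(array([  1.54, -25.26,  21.92]), array([ 0.001, -0.169, -0.18 ]))
```

Request:
step_arm(commands="0 0 0.6 -0.8 0 0 0;0 0 1.3 -1.6 0 0 0;0 0 2.6 -3 0 0 0;0 0 6.4 -7.7 0 0 0;0 0 6.4 -7.7 0 0 0;0 0 6.4 -7.7 0 0 0;0 0 6.4 -7.7 0 0 0")

```text
time_s: 5.98
eef_pos: [538.3, 451.8, 63.7]
ee_rot: [-0.055, 0.109, 0.931, -0.345]
force: [-0.6, -0.5, -5.5]
grip_width: 0.157
grip_force: 88.6
```

```bash
python3 - <<'E'
from h import *
s=sense();Q=qm(s['ee_rot']);print('up100',Q.T@[0,0,10],s['force'])
m=down([-1,0],np.deg2rad(40)); P=np.array(s['eef_pos'])
print(cmd([422,32,150],m,(P,Q)))
save('s1',capture('side'))
E
```

```text
up100 [ 0.27754943 -6.53959668 -7.56020116] [-0.62049509 -0.54461613 -5.4659397 ]
(array([  1.38, -38.55,  21.99]), array([-0.012, -0.179, -0.168]))
```

View pics/s1.png

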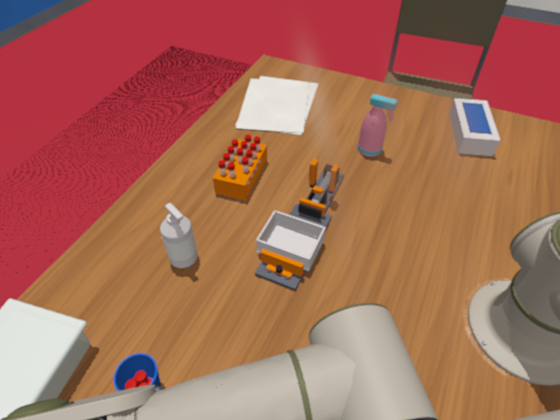

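Request:
step_arm(commands="0 0.06 -1.3 -1.5 0 0 0;0 0.12 -2.9 -3.4 0 0 0;0 0.25 -5.9 -6.8 0 0 0;0 0.25 -5.9 -6.8 0 0 0;0 0.35 -8 -5 0 -0.01 -0.01;0 0.45 -11 -2.5 0 -0.03 -0.03;0 0.56 -14 0 0 -0.05 -0.05;0 0.67 -17 2.7 0 -0.07 -0.06;0 0.78 -20 5.4 0 -0.08 -0.08;0 0.9 -23 8 0 -0.1 -0.1;0 1 -26 10.8 0 -0.12 -0.11;0 1.1 -29 13.5 0 -0.14 -0.13;0 1.2 -32 16.2 0 -0.15 -0.14;0 1.3 -35 18.8 0 -0.17 -0.16;0 1.35 -37 20.6 0 -0.18 -0.17;0 1.4 -38 21.5 0 -0.18 -0.17;0 1.4 -38.5 22 0 -0.18 -0.17;0 1.4 -38.5 22 0 -0.18 -0.17")

```text
time_s: 7.53
eef_pos: [424.9, 30.6, 154.4]
ee_rot: [0.01, 0.006, 0.94, -0.342]
force: [0.4, 0.4, -1.9]
grip_width: 0.153
grip_force: 88.5
```

```bash
python3 - <<'E'
from h import *
s=sense();Q=qm(s['ee_rot']);P=np.array(s['eef_pos']);print(s['joints'].round(2),P,Q.round(2),s['grip_force'],s['force'])
save('t1',capture('top'))
for n,z in {'cup_grip':P[2],'cup':P[2]-58}.items():
  print(n,[(round(x['score'],2),onz('top',x['xy'],z).round(1)) for x in spot_point('top',n)[:2]])
for a in (45,90,130):
  print(a,cmd([424,32,113],down([-1,0],np.deg2rad(40-a)),(P,Q)))
E
```

```text
[ 0.16  0.36  1.87 -0.77  1.16 -0.99] [424.911597    30.57318319 154.39139811] [[-1.    0.02  0.01]
 [ 0.    0.77 -0.64]
 [-0.02 -0.64 -0.77]] 88.52847576141357 [ 0.43831647  0.43538973 -1.90009384]
cup_grip [(0.65, array([420.7,  33.5, 154.4])), (0.42, array([526. ,  29.3, 154.4]))]
cup [(0.86, array([522. ,  28.2,  96.4]))]
45 (array([0.18, 2.77, 3.08]), array([-0.786,  0.02 , -0.01 ]))
90 (array([0.18, 2.77, 3.08]), array([-1.571,  0.024, -0.002]))
130 (array([0.18, 2.77, 3.08]), array([-2.269,  0.027,  0.007]))
```

View pics/t1.png

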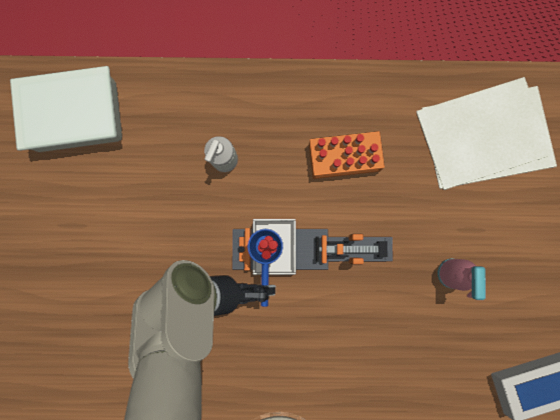

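Request:
step_arm(commands="0 0 0.28 0.3 -0.1 0 0;0 0 0.55 0.6 -0.2 0 0;0 0 0.83 0.9 -0.3 0 0;0 0 1.1 1.2 -0.4 0 0;0 0.1 1.4 1.5 -0.5 0 0;0 0.1 1.5 1.7 -0.6 0.01 0;0 0.1 1.65 1.85 -0.7 0.02 0;0 0.1 1.75 1.95 -0.79 0.02 0;0 0.1 1.94 2.16 -0.87 0.02 0;0 0.1 2.13 2.37 -0.96 0.02 0;0 0.1 2.3 2.56 -1.05 0.02 0;0 0.2 2.5 2.77 -1.13 0.02 0;0 0.2 2.63 2.93 -1.22 0.02 0;0 0.2 2.77 3.08 -1.31 0.02 0;0 0.2 2.77 3.08 -1.4 0.02 0;0 0.2 2.77 3.08 -1.48 0.02 0;0 0.2 2.77 3.08 -1.57 0.02 0;0 0.2 2.77 3.08 -1.57 0.02 0;0 0.2 2.77 3.08 -1.57 0.02 0")

```text
time_s: 9.27
eef_pos: [422.6, 33.2, 109.4]
ee_rot: [-0.003, 0.0, 0.907, 0.42]
force: [0.5, -0.6, -2.1]
grip_width: 0.16
grip_force: 88.8
```

```bash
python3 - <<'E'
from h import *
s=sense();Q=qm(s['ee_rot']);P=np.array(s['eef_pos']);print(s['joints'].round(2),P.round(1),Q.round(2))
save('t2',capture('top')[180:320,180:400].repeat(3,0).repeat(3,1))
E
```

```text
[-0.6   0.48  1.95  0.7   1.36 -2.55] [422.6  33.2 109.4] [[-1.    0.   -0.  ]
 [-0.    0.65  0.76]
 [ 0.    0.76 -0.65]]
```

View pics/t2.png

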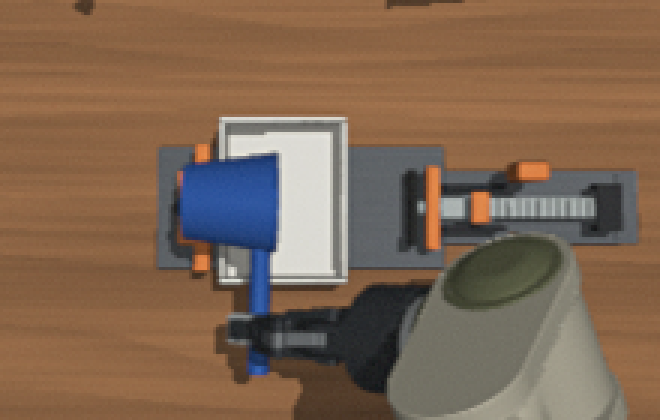

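```bash
cat > k.py <<'E'
from h import *
from scipy.optimize import least_squares
D=[([-1.444,.313,1.498,0,1.331,-.223],[179.91,-493.22,248.3]),([.326,.477,1.417,.275,1.073,-1.031],[522.5,359.6,200.8]),
([.618,1.124,.589,-.456,1.96,-.768],[531.9,401.7,113.2]),([.16,.36,1.87,-.77,1.16,-.99],[424.9,30.6,154.4]),([-.6,.48,1.95,.7,1.36,-2.55],[422.6,33.2,109.4])]
def fk(k,q):
    L,d,a2,a3,h,e=k
    A=R.from_euler('z',q[0]); M=A*R.from_euler('y',q[1]+q[2])*R.from_euler('z',q[3])*R.from_euler('y',q[4])
    p=A.apply([a2*np.sin(q[1])+a3*np.sin(q[1]+q[2])+e*np.cos(q[1]+q[2]),d,h+a2*np.cos(q[1])+a3*np.cos(q[1]+q[2])-e*np.sin(q[1]+q[2])])+M.apply([0,0,L])
    return p,(M*R.from_euler('z',q[5]+np.pi/2)).as_matrix()
K=least_squares(lambda k:np.concatenate([fk(k,q)[0]-p for q,p in D]),[250,100,450,400,200,0])
k=K.x
LO=np.array([-2.94,-.97,.19,-1.23,.02,-2.88]);HI=np.array([2.94,2.17,2.56,4.37,3.11,2.88])
def ik(p,M,q0):
    f=lambda q:np.concatenate([(fk(k,q)[0]-p)/100,(R.from_matrix(fk(k,q)[1].T@M)).as_rotvec()])
    r=least_squares(f,np.clip(q0,LO+.01,HI-.01),bounds=(LO,HI));return r.x,np.linalg.norm(r.fun)
if __name__=='__main__':
    np.set_printoptions(precision=2,suppress=True)
    print(k,K.cost)
    s=sense();q=s['joints'];print(fk(k,q)[0]-s['eef_pos'],(fk(k,q)[1].T@qm(s['ee_rot'])).round(2))
    for yaw in(0,-20,-35,-50):
      c=np.array([518,16]);y=np.deg2rad(yaw);u=np.array([-np.cos(y),-np.sin(y)]) # handle dir
      qq=q
      for t in(-50,-70,-88):
        M=down(u,np.deg2rad(t));m=-np.array([M[0,2],M[1,2]]);m/=np.linalg.norm(m)
        p=np.array([*(c+95*u-12*m),113]);qq,e=ik(p,M,qq)
        A=R.from_euler('z',qq[0]);w=p-M[:,2]*k[0]
        print(yaw,t,p.round(),qq,round(e,4),'wrist',w.round())
E
python3 k.py
```

```text
[238.77 115.89 438.08 398.3  202.61  39.16] 1.339935684667764
[-0.21  0.01 -0.43] [[ 1. -0.  0.]
 [ 0.  1.  0.]
 [-0. -0.  1.]]
0 -50 [423.  28. 113.] [-0.61  0.48  1.94  0.69  1.38 -2.56] 0.0 wrist [ 423. -155.  266.]
0 -70 [423.  28. 113.] [-0.69  0.66  1.91  0.82  1.61 -2.71] 0.0 wrist [ 423. -196.  195.]
0 -88 [423.  28. 113.] [-0.71  0.83  1.87  0.9   1.82 -2.8 ] 0.0 wrist [ 423. -211.  121.]
-20 -50 [433.  60. 113.] [-0.6   0.38  2.12  0.95  1.16 -2.46] 0.0 wrist [ 370. -112.  266.]
-20 -70 [433.  60. 113.] [-0.71  0.57  2.14  1.11  1.4  -2.73] 0.0 wrist [ 356. -151.  195.]
-20 -88 [433.  60. 113.] [-0.74  0.77  2.11  1.18  1.63 -2.88] 0.0176 wrist [ 351. -164.  121.]
-35 -50 [447.  80. 113.] [-0.54  0.32  2.22  1.18  0.97 -2.4 ] 0.0 wrist [342. -70. 266.]
-35 -70 [447.  80. 113.] [-0.67  0.52  2.28  1.4   1.26 -2.78] 0.0 wrist [ 318. -103.  195.]
-35 -88 [447.  80. 113.] [-0.71  0.71  2.24  1.42  1.51 -2.88] 0.1016 wrist [ 310. -115.  121.]
-50 -50 [466.  96. 113.] [-0.43  0.29  2.29  1.47  0.77 -2.36] 0.0 wrist [326. -21. 266.]
-50 -70 [466.  96. 113.] [-0.56  0.49  2.38  1.78  1.15 -2.86] 0.0 wrist [294. -48. 195.]
-50 -88 [466.  96. 113.] [-0.61  0.66  2.34  1.73  1.41 -2.88] 0.1774 wrist [283. -57. 121.]
```

```bash
python3 - <<'E'
from k import *
np.set_printoptions(precision=3,suppress=True)
q=sense()['joints'];c=np.array([518,16]);y=np.deg2rad(-15);u=np.array([-np.cos(y),-np.sin(y)])
for t in(-50,-60,-70,-78,-84):
    M=down(u,np.deg2rad(t));m=-M[:2,2]/np.linalg.norm(M[:2,2])
    p=np.array([*(c+95*u-12*m),114]);q,e=ik(p,M,q);print(t,q,e,*cmd(p,M))
E
```

```text
-50 [-0.608  0.401  2.079  0.877  1.215 -2.478] 6.814866212020735e-16 [-0.68  1.53  1.15] [-0.006 -0.204  0.167]
-60 [-0.665  0.487  2.085  0.961  1.331 -2.605] 1.2267629094820232e-11 [-0.68  1.53  1.15] [-0.18  -0.219  0.149]
-70 [-0.707  0.585  2.082  1.024  1.451 -2.713] 8.179826468749185e-12 [-0.68  1.53  1.15] [-0.353 -0.232  0.13 ]
-78 [-0.728  0.67   2.072  1.064  1.55  -2.787] 1.8566990747385537e-13 [-0.68  1.53  1.15] [-0.492 -0.241  0.114]
-84 [-0.737  0.736  2.062  1.088  1.626 -2.837] 4.6124676504085615e-15 [-0.68  1.53  1.15] [-0.596 -0.248  0.101]
```

Request:
step_arm(commands="0 -0.2 0.5 0.4 0 -0.07 0.06;0 -0.5 1.1 0.8 0 -0.14 0.12;0 -0.7 1.5 1.1 0 -0.2 0.17;0 -0.7 1.5 1.1 -0.09 -0.21 0.16;0 -0.7 1.5 1.1 -0.18 -0.22 0.15;0 -0.7 1.5 1.1 -0.27 -0.225 0.14;0 -0.7 1.5 1.1 -0.35 -0.23 0.13;0 -0.7 1.5 1.1 -0.42 -0.235 0.12;0 -0.7 1.5 1.1 -0.49 -0.24 0.114;0 -0.7 1.5 1.1 -0.55 -0.245 0.107;0 -0.7 1.5 1.1 -0.6 -0.25 0.1;0 -0.7 1.5 1.1 -0.6 -0.25 0.1;0 -0.7 1.5 1.1 -0.6 -0.25 0.1;0 -0.7 1.5 1.1 -0.6 -0.25 0.1")

```text
time_s: 10.48
eef_pos: [429.2, 51.9, 114.4]
ee_rot: [0.088, 0.097, 0.735, 0.665]
force: [0.9, 0.8, -1.3]
grip_width: 0.157
grip_force: 88.8
```

```bash
python3 - <<'E'
from h import *
s=sense();print(s['joints'].round(2),s['force'],s['eef_pos'])
a=capture('side');t=capture('top')
save('p1',np.hstack([a[150:350,180:400].repeat(2,0).repeat(2,1)[:, :400],t[180:320,200:340].repeat(2,0).repeat(2,1)[:280].__class__(0) if 0 else cv2.resize(t[180:320,200:340],(400,400))]))
E
```

```text
[-0.74  0.74  2.06  1.09  1.63 -2.84] [ 0.87003249  0.80932426 -1.3111558 ] [429.18390445  51.85476468 114.37153099]
```

View pics/p1.png

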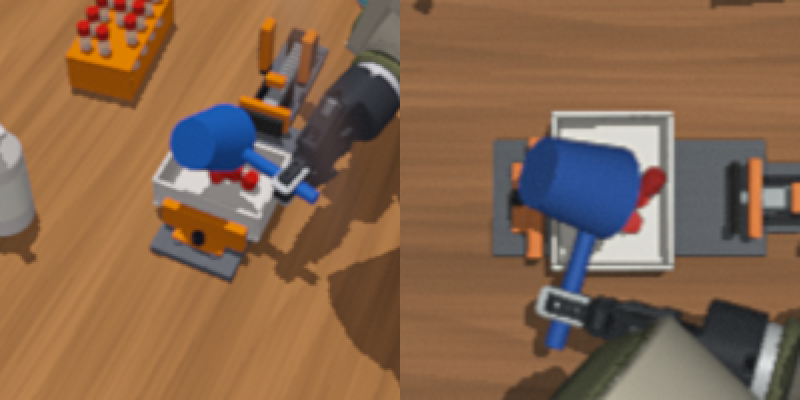

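Request:
step_arm(commands="0 0 0.9 1.1 0 0 0;0 0 -0.5 -0.6 0 0 0;0 0 0.9 1.1 0 0 0;0 0 -0.5 -0.6 0 0 0;0 0 0.9 1.1 0 0 0;0 0 -0.5 -0.6 0 0 0;0 0 0 0 0 0 0;0 0 0 0 0 0 0;0 0 0 0 0 0 0")

```text
time_s: 11.33
eef_pos: [429.1, 51.8, 114.5]
ee_rot: [0.089, 0.097, 0.735, 0.666]
force: [-0.5, -0.7, -1.7]
grip_width: 0.158
grip_force: 88.9
```

```bash
python3 - <<'E'
from k import *
np.set_printoptions(precision=3,suppress=True)
s=sense();print(s['force'],s['joints'])
t=capture('top')
r=[(round(x['score'],2),np.array(x['xy']).round(),onz('top',x['xy'],26).round()) for i in range(1) for x in spot_point('top','stopper0_center')];print(r)
# way back: unroll at a higher place, then to the table
q=s['joints']
y=np.deg2rad(-15);u=np.array([-np.cos(y),-np.sin(y)])
P=np.array(s['eef_pos'])
for t,z in((-84,150),(-50,155),(-10,155),(40,155)):
    M=down(u,np.deg2rad(t));q,e=ik([P[0],P[1],z],M,q);print(t,q,round(e,4),*cmd([P[0],P[1],z],M))
E
```

```text
[-0.456 -0.702 -1.655] [-0.739  0.739  2.064  1.09   1.63  -2.842]
[]
-84 [-0.738  0.641  2.073  1.093  1.665 -2.763] 0.0 [-0.    3.55 -0.34] [0.007 0.002 0.001]
-50 [-0.609  0.309  2.056  0.847  1.292 -2.386] 0.0 [-0.    4.05 -0.39] [ 0.6    0.002 -0.   ]
-10 [-0.253  0.192  1.931  0.204  1.026 -1.669] 0.0 [-0.    4.05 -0.39] [ 1.298  0.002 -0.001]
40 [ 0.174  0.451  1.725 -0.639  1.356 -0.868] 0.0 [-0.    4.05 -0.39] [ 2.171  0.002 -0.002]
```

Request:
step_arm(commands="0 0 2 -0.2 0 0 0;0 0 4 -0.4 0.1 0 0;0 0 4 -0.4 0.2 0 0;0 0 4 -0.4 0.32 0 0;0 0 4 -0.4 0.44 0 0;0 0 4 -0.4 0.56 0 0;0 0 4 -0.4 0.68 0 0;0 0 4 -0.4 0.8 0 0;0 0 4 -0.4 0.92 0 0;0 0 4 -0.4 1.04 0 0;0 0 4 -0.4 1.16 0 0;0 0 4 -0.4 1.28 0 0;0 0 4 -0.4 1.4 0 0;0 0 4 -0.4 1.52 0 0;0 0 4 -0.4 1.64 0 0;0 0 4 -0.4 1.76 0 0;0 0 4 -0.4 1.88 0 0;0 0 4 -0.4 2 0 0;0 0 4 -0.4 2.1 0 0;0 0 4 -0.4 2.17 0 0")

```text
time_s: 13.1
eef_pos: [428.6, 52.2, 154.0]
ee_rot: [-0.045, 0.123, 0.931, -0.341]
force: [0.7, 0.8, -1.3]
grip_width: 0.156
grip_force: 88.7
```

```bash
python3 - <<'E'
from k import *
np.set_printoptions(precision=3,suppress=True)
s=sense();q=s['joints'];P=np.array(s['eef_pos']);print(P,q)
y=np.deg2rad(-15);u=np.array([-np.cos(y),-np.sin(y)]);M=down(u,np.deg2rad(40))
for p in((410,260,155),(410,260,57)): q,e=ik(p,M,q);print(q,round(e,4),*cmd(p,M))
E
```

```text
[428.607  52.209 154.049] [ 0.175  0.455  1.725 -0.641  1.356 -0.864]
[ 0.545  0.636  1.411 -0.462  1.633 -0.664] 0.0 [  7.2   14.89 -12.71] [-0.004 -0.001 -0.001]
[ 0.545  0.774  1.459 -0.464  1.465 -0.58 ] 0.0 [ 7.19 21.22 -5.23] [-0.004 -0.001 -0.001]
```

Request:
step_arm(commands="0 3 6.2 -5.3 0 0 0;0 7.2 14.9 -12.7 0 0 0;0 7.2 14.9 -12.7 0 0 0;0 7.2 14.9 -12.7 0 0 0;0 7.2 14.9 -12.7 0 0 0;0 7.2 14.9 -12.7 0 0 0;0 7.2 14.9 -12.7 0 0 0")

```text
time_s: 13.68
eef_pos: [409.8, 260.7, 155.6]
ee_rot: [-0.045, 0.122, 0.932, -0.338]
force: [0.1, -0.6, -1.6]
grip_width: 0.153
grip_force: 88.8
```

```bash
python3 - <<'E'
from k import *
s=sense();print(s['eef_pos'])
a=capture('side');t=capture('top')
save('p2',np.hstack([cv2.resize(a[200:340,190:350],(400,350)),cv2.resize(t[190:300,150:310],(400,275+75))]))
E
```

```text
[409.84329071 260.70262448 155.62972962]
```

View pics/p2.png

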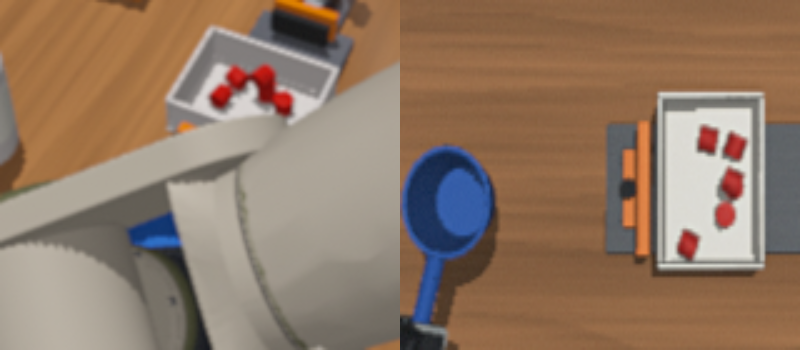

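```bash
python3 - <<'E'
from k import *
for c in('top','side'):
    im=capture(c);h=cv2.cvtColor(im,cv2.COLOR_RGB2HSV)
    m=(((h[...,0]<6)|(h[...,0]>174))&(h[...,1]>180)&(h[...,2]>90)).astype(np.uint8)
    n,l,st,ce=cv2.connectedComponentsWithStats(m)
    print(c,[(st[i,4],ce[i].round(0).tolist(),onz(c,ce[i],26).round().tolist()[:2]) for i in range(1,n) if 4<st[i,4]<600 and ce[i][1]>120])
im=capture('top');save('p3',cv2.resize(im[215:285,245:305],(600,600),interpolation=cv2.INTER_CUBIC)[:, :])
E
```

```text
top [(np.int32(31), [273.0, 234.0], [552.0, 21.0]), (np.int32(32), [284.0, 236.0], [547.0, -6.0]), (np.int32(34), [283.0, 248.0], [517.0, -4.0]), (np.int32(12), [279.0, 258.0], [493.0, 4.0]), (np.int32(29), [265.0, 266.0], [472.0, 39.0])]
side [(np.int32(101), [244.0, 144.0], [789.0, -252.0]), (np.int32(144), [250.0, 150.0], [758.0, -236.0]), (np.int32(146), [227.0, 154.0], [810.0, -195.0]), (np.int32(38), [231.0, 166.0], [777.0, -155.0]), (np.int32(165), [294.0, 234.0], [521.0, -7.0]), (np.int32(42), [278.0, 238.0], [550.0, 20.0])]
```

View pics/p3.png

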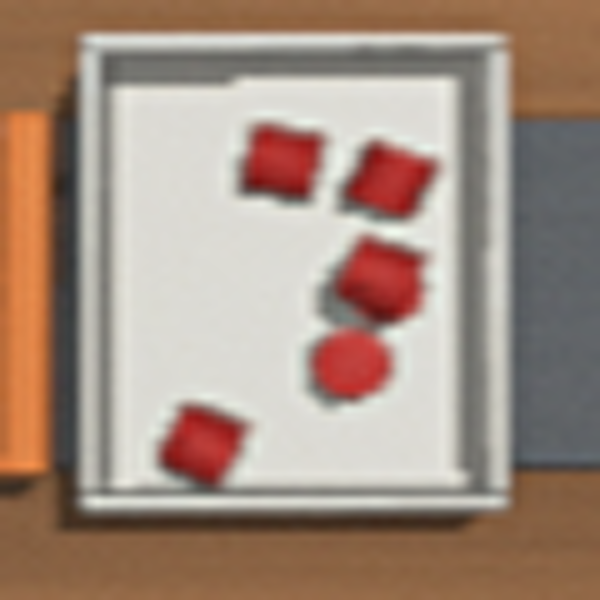

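```bash
python3 - <<'E'
from k import *
for p in [(552,21),(547,-6),(517,-4),(493,4),(472,39)]:
    print(p,[((proj('side',[*p,z])-[190,200])*2.5).round().tolist() for z in (25,44)])
E
```

```text
(552, 21) [[218.0, 96.0], [218.0, 83.0]]
(547, -6) [[235.0, 78.0], [235.0, 65.0]]
(517, -4) [[263.0, 89.0], [263.0, 77.0]]
(493, 4) [[283.0, 104.0], [284.0, 91.0]]
(472, 39) [[289.0, 139.0], [290.0, 127.0]]
```

Request:
step_arm(commands="0 0 2 2.4 0 0 0;0 -0.1 4 4.8 0 0 0;0 -0.1 5.5 6.6 0 0 0;0 -0.1 6.1 7.2 0 0 0;0 -0.1 6.35 7.55 0 0 0;0 -0.1 6.35 7.55 0 0 0;0 -0.1 6.35 7.55 0 0 0")

```text
time_s: 14.52
eef_pos: [412.3, 259.3, 58.7]
ee_rot: [-0.044, 0.124, 0.932, -0.338]
force: [-0.6, -0.3, -1.1]
grip_width: 0.155
grip_force: 88.8
```

Request:
step_arm(commands="0 0 0.1 0.12 0 0 0;0 0 0.2 0.23 0 0 0;0 0 0.2 0.23 0 0 0;0 0 0.2 0.23 0 0 0")

```text
time_s: 14.85
eef_pos: [411.8, 259.3, 55.1]
ee_rot: [-0.045, 0.124, 0.932, -0.338]
force: [-2.2, -0.4, 2.7]
grip_width: 0.154
grip_force: 89.2
```

Contact with the table; release and retreat along the tool.

Request:
step_arm(commands="0.3 0 0 0 0 0 0;0.5 0 0 0 0 0 0;0.5 0 0 0 0 0 0;0.5 0 0 0 0 0 0;0.5 0 0 0 0 0 0;0.5 0 0 -1 0 0 0;0.5 0 0 -4 0 0 0;0.5 0 0 -8 0 0 0;0.5 0 0 -12 0 0 0;0.5 0 0 -12 0 0 0", newtons=20)

```text
time_s: 15.68
eef_pos: [433.8, 338.1, 152.6]
ee_rot: [-0.04, 0.124, 0.933, -0.334]
force: [0.0, -0.7, 0.0]
grip_width: 0.503
grip_force: 0.0
```

```bash
python3 - <<'E'
from k import *
np.set_printoptions(precision=3,suppress=True)
s=sense();q=s['joints'];print(s['eef_pos'],q)
t=capture('top')
for n,z in (('cup',0),('cup_grip',58),('clamp',0),('squeeze_point',90),('stop',12)):
  print(n,[(round(x['score'],2),onz('top',x['xy'],z).round(1)) for x in spot_point('top',n)[:2]])
for n in('grip_front','grip_back'):
  print(n,[(round(x['score'],2),np.array(x['rect']).round(),onz('top',x['rect'][:2],110).round(1)) for x in search_frame('top',n)[:2]])
save('t9',t)
E
```

```text
[433.757 338.061 152.649] [ 0.626  0.778  1.155 -0.424  1.755 -0.641]
cup [(0.7, array([512.4, 237.1,   0. ]))]
cup_grip [(0.57, array([405.9, 264.7,  58. ])), (0.49, array([ 511.2, -176.7,   58. ]))]
clamp [(0.7, array([509.9, -82.4,   0. ])), (0.61, array([ 518.4, -164.2,    0. ]))]
squeeze_point []
stop [(0.71, array([491.4,  10.8,  12. ])), (0.67, array([512.5,  81.6,  12. ]))]
grip_front [(0.61, array([180., 270.,  38.,  65.]), array([465.3, 222.4, 110. ]))]
grip_back [(0.52, array([356., 238.,  17.,  11.]), array([ 541.8, -168.9,  110. ])), (0.37, array([181., 271.,  29.,  71.]), array([463.8, 221.5, 110. ]))]
```

```bash
python3 - <<'E'
from k import *
np.set_printoptions(precision=3,suppress=True)
im=capture('top');h=cv2.cvtColor(im,cv2.COLOR_RGB2HSV)
def blobs(m,lo):
    n,l,st,ce=cv2.connectedComponentsWithStats(m.astype(np.uint8))
    return [(st[i,4],ce[i].round(1),st[i,:4]) for i in range(1,n) if st[i,4]>lo]
for a,c,b in blobs((h[...,0]>5)&(h[...,0]<18)&(h[...,1]>190)&(h[...,2]>130),8): 
    if c[1]>200: print('or',a,c,b,onz('top',c,116).round(1),onz('top',c,48).round(1))
for a,c,b in blobs((h[...,0]>105)&(h[...,0]<125)&(h[...,1]>150),50): print('bl',a,c,b,onz('top',c,70).round(1))
for n in('cup','cup_grip'):
    save
a=capture('side')
for n,z in (('cup',0),('cup_grip',58),('clamp',0),('squeeze_point',90),('stop',12)):
  print(n,[(round(x['score'],2),onz('side',x['xy'],z).round(1)) for x in spot_point('side',n)[:2]])
q=sense()['joints']
M=down([0,1])
for p in((420,0,220),(515,-168,220),(515,-168,90)):q,e=ik(p,M,q);print(q,round(e,4),*cmd(p,M))
E
```

```text
bl 989 [177.2 259.2] [162 237  34  68] [488.1 239.6  70. ]
bl 1018 [539.4 391.1] [516 373  44  37] [ 199.4 -591.9   70. ]
cup []
cup_grip []
clamp [(0.68, array([ 509.7, -172.7,   -0. ])), (0.61, array([502.4, -10.6,   0. ]))]
squeeze_point [(0.57, array([ 517.2, -161.3,   90. ])), (0.41, array([492.5, -93.2,  90. ]))]
stop []
[-0.28   0.105  1.833 -0.     1.204 -0.28 ] 0.0 [ -7.58 -29.65  15.21] [-0.593  0.454  1.25 ]
[-0.531  0.371  1.491  0.     1.279 -0.531] 0.0 [-21.14 -40.18  24.02] [-0.593  0.454  1.25 ]
[-0.531  0.524  1.634 -0.     0.984 -0.531] 0.0 [-21.13 -31.84  33.99] [-0.593  0.454  1.25 ]
```

Request:
step_arm(commands="1 0 -2 -6 0 0 0;1 -7.6 -29.6 15.2 -0.593 0.454 1.25;1 -7.6 -29.6 15.2 -0.593 0.454 1.25;1 -7.6 -29.6 15.2 -0.593 0.454 1.25;1 -7.6 -29.6 15.2 -0.593 0.454 1.25;1 -7.6 -29.6 15.2 -0.593 0.454 1.25;1 -7.6 -29.6 15.2 -0.593 0.454 1.25;1 -7.6 -29.6 15.2 -0.593 0.454 1.25;1 -7.6 -29.6 15.2 -0.593 0.454 1.25;1 -7.6 -29.6 15.2 -0.593 0.454 1.25;1 -7.6 -29.6 15.2 -0.593 0.454 1.25;1 -7.6 -29.6 15.2 -0.593 0.454 1.25;1 -21.1 -40.2 24 -0.593 0.454 1.25;1 -21.1 -40.2 24 -0.593 0.454 1.25;1 -21.1 -40.2 24 -0.593 0.454 1.25;1 -21.1 -40.2 24 -0.593 0.454 1.25;1 -21.1 -40.2 24 -0.593 0.454 1.25;1 -21.1 -40.2 24 -0.593 0.454 1.25")

```text
time_s: 17.93
eef_pos: [515.9, -172.0, 219.7]
ee_rot: [0.0, 0.708, 0.706, -0.0]
force: [0.3, -0.1, 0.3]
grip_width: 1.003
grip_force: 0.0
```

```bash
python3 - <<'E'
from k import *
np.set_printoptions(precision=1,suppress=True)
s=sense();print(s['eef_pos'],s['joints'].round(2),qm(s['ee_rot']).round(3))
im=capture('wrist');save('w2',im)
for n,z in (('squeeze_point',90),('pad_front',32),('clamp',0)):
  print(n,[(round(x['score'],2),np.array(x['xy']),onz('wrist',x['xy'],z).round(1)) for x in spot_point('wrist',n)[:2]])
for n in('grip_front','grip_back'):
  for x in trace('wrist',n)[:2]:
    c=np.array(x['rect']);print(n,round(x['score'],2),c.round(),onz('wrist',c[:2],116).round(1))
t=capture('top')
h=cv2.cvtColor(im,cv2.COLOR_RGB2HSV);m=((h[...,0]>4)&(h[...,0]<20)&(h[...,1]>150)).astype(np.uint8)
n,l,st,ce=cv2.connectedComponentsWithStats(m)
for i in range(1,n):
  if st[i,4]>150: print(st[i],ce[i],onz('wrist',ce[i],116))
E
```

```text
[ 515.9 -172.   219.7] [-0.5  0.4  1.5 -0.   1.3 -0.5] [[ 0.  1.  0.]
 [ 1. -0. -0.]
 [-0.  0. -1.]]
squeeze_point [(0.56, array([276.5, 207. ]), array([ 513.4, -172. ,   90. ]))]
pad_front [(0.74, array([229.1, 392.4]), array([ 462.4, -393.8,   32. ])), (0.72, array([273.3,  79.4]), array([510.4, -79.1,  32. ]))]
clamp [(0.63, array([274.9, 178.8]), array([ 511.3, -168.4,    0. ]))]
grip_front 0.89 [240. 206.  33.  51.] [ 489.1 -162.5  116. ]
grip_back 0.94 [315. 204.  31.  54.] [ 538.8 -161.2  116. ]
[  0   0  26  27 161] [11.6 11.2] [361.7 -46.9 116. ]
[  462    58    98   218 13862] [508.3 156.2] [ 661.6 -129.3  116. ]
[ 234   98   83   14 1040] [275.2 104.8] [512.7 -98.1 116. ]
[260 143  31  20 563] [275.1 152.4] [ 512.7 -127.2  116. ]
[ 224  174   29   59 1271] [238.6 204.7] [ 488.5 -161.8  116. ]
[ 300  176   28   55 1215] [313.2 203.5] [ 537.9 -160.9  116. ]
```

View pics/w2.png

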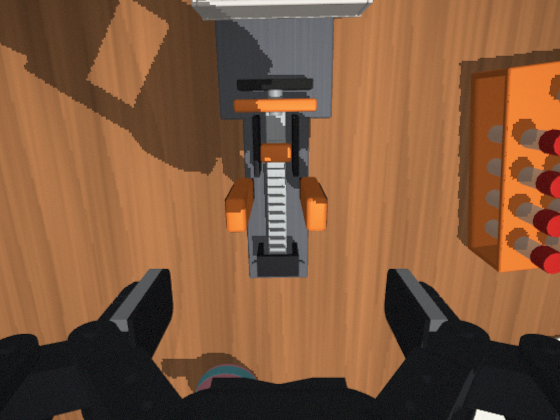

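```bash
python3 - <<'E'
from k import *
for uv in((236,219),(316.5,219),(276.3,219)):print(onz('wrist',uv,116).round(1))
e=onz('wrist',(276.3,219),116);print(cmd([e[0],e[1],90],down([0,1])))
E
```

```text
[ 486.4 -171.8  116. ]
[ 540.4 -171.7  116. ]
[ 513.4 -171.8  116. ]
(array([-0.48, -0.11, 13.07]), array([0.   , 0.   , 0.001]))
```

```bash
python3 - <<'E'
from k import *
np.set_printoptions(precision=1,suppress=True)
print(sense()['eef_pos']);im=capture('wrist')
print(sense()['eef_pos'])
h=cv2.cvtColor(im,cv2.COLOR_RGB2HSV);m=((h[...,0]>4)&(h[...,0]<20)&(h[...,1]>150)&(h[...,2]>190)).astype(np.uint8)
n,l,st,ce=cv2.connectedComponentsWithStats(m)
for i in range(1,n):
  if st[i,4]>100 and ce[i][0]<400: print(st[i],ce[i],onz('wrist',ce[i],116))
E
```

```text
[ 514.5 -167.   220.7]
[ 514.6 -167.1  220.6]
[258 106  60  12 675] [289.2 111.5] [ 521.4 -102.1  116. ]
[309 206  19  32 589] [318.  221.3] [ 541.6 -173.5  116. ]
[229 208  19  30 502] [238.5 223.7] [ 488.1 -175.3  116. ]
```

Request:
step_arm(commands="1 -0.5 0 3 0 0 0;1 -0.5 0 6 0 0 0;1 -0.5 0 8.5 0 0 0;1 -0.5 0 10.5 0 0 0;1 -0.5 0 12 0 0 0;1 -0.5 0 13 0 0 0;1 -0.5 0 13 0 0 0;1 -0.5 0 13 0 0 0", newtons=20)

```text
time_s: 19.0
eef_pos: [514.9, -172.7, 90.7]
ee_rot: [0.0, 0.707, 0.707, 0.0]
force: [0.5, -0.9, 0.6]
grip_width: 1.002
grip_force: 0.0
```

Request:
step_arm(commands="0.3 0 0 0 0 0 0;0.3 0 0 0 0 0 0;0.3 0 0 0 0 0 0;0.3 0 0 0 0 0 0;0.3 0 0 0 0 0 0;0.3 0 0 0 0 0 0;0.3 0 0 0 0 0 0;0.3 0 0 0 0 0 0")

```text
time_s: 19.67
eef_pos: [514.4, -173.2, 92.4]
ee_rot: [0.0, 0.707, 0.708, -0.001]
force: [-10.5, 0.6, 15.0]
grip_width: 0.486
grip_force: 18.9
```

Request:
step_arm(commands="0.9 0 -0.1 0 0 0 0;0.95 0 -0.1 0 0 0 0;0.95 0 -0.1 0 0 0 0;0.95 0 -0.1 0 0 0 0;0.95 0 -0.1 0 0 0 0;0.95 0 -0.1 0 0 0 0;0.95 0 -0.1 0 0 0 0;0.3 0 -0.1 0 0 0 0;0.3 0 -0.1 0 0 0 0;0.3 0 -0.1 0 0 0 0;0.3 0 -0.1 0 0 0 0;0.3 0 -0.1 0 0 0 0;0.3 0 -0.1 0 0 0 0;0.3 0 -0.1 0 0 0 0;0.3 0 -0.1 0 0 0 0")

```text
time_s: 20.92
eef_pos: [514.3, -173.3, 92.0]
ee_rot: [0.001, 0.707, 0.707, 0.0]
force: [-2.6, 0.4, 13.2]
grip_width: 0.482
grip_force: 19.2
```

```bash
cat > pad.py <<'E'
from k import *
im=capture('top')
print([(n,round(x['score'],2),onz('top',x['xy'],z).round(1)) for n,z in(('pad_front',32),('tray',12),('stop',12)) for x in spot_point('top',n)[:2]])
im=capture('side')
print([(n,round(x['score'],2),onz('side',x['xy'],z).round(1)) for n,z in(('pad_front',32),('tray',12),('stop',12)) for x in spot_point('side',n)[:2]])
E
python3 pad.py
```

```text
[('pad_front', 0.59, array([514.1, -38.7,  32. ])), ('tray', 0.74, array([517.4,  14.6,  12. ])), ('stop', 0.86, array([508.9,  76.6,  12. ]))]
[('pad_front', 0.38, array([504.8, -41.1,  32. ])), ('stop', 0.74, array([425.6, 239.9,  12. ])), ('stop', 0.66, array([516.4,  75.9,  12. ]))]
```

Request:
step_arm(commands="0.9 0 0 0 0 0 0;0.95 0 0 0 0 0 0;0.95 0 0 0 0 0 0;0.95 0 0 0 0 0 0;0.95 0 0 0 0 0 0;0.95 0 0 0 0 0 0;0.95 0 0 0 0 0 0;0.3 0 0 0 0 0 0;0.3 0 0 0 0 0 0;0.3 0 0 0 0 0 0;0.3 0 0 0 0 0 0;0.3 0 0 0 0 0 0;0.3 0 0 0 0 0 0;0.3 0 0 0 0 0 0;0.3 0 0 0 0 0 0")

```text
time_s: 22.57
eef_pos: [514.3, -173.3, 92.1]
ee_rot: [0.001, 0.707, 0.707, 0.0]
force: [-2.5, 1.4, 14.7]
grip_width: 0.483
grip_force: 19.5
```

```bash
python3 pad.py
```

```text
[('pad_front', 0.58, array([515.1, -25.9,  32. ])), ('tray', 0.71, array([523.4,  22.7,  12. ])), ('stop', 0.89, array([507.6,  82.7,  12. ]))]
[('pad_front', 0.15, array([ 716.1, -125.3,   32. ])), ('tray', 0.93, array([519.7,  29.5,  12. ])), ('stop', 0.86, array([515.5,  76.4,  12. ]))]
```

Request:
step_arm(commands="0.9 0 0 0 0 0 0;0.95 0 0 0 0 0 0;0.95 0 0 0 0 0 0;0.95 0 0 0 0 0 0;0.95 0 0 0 0 0 0;0.95 0 0 0 0 0 0;0.95 0 0 0 0 0 0;0.3 0 0 0 0 0 0;0.3 0 0 0 0 0 0;0.3 0 0 0 0 0 0;0.3 0 0 0 0 0 0;0.3 0 0 0 0 0 0;0.3 0 0 0 0 0 0;0.3 0 0 0 0 0 0;0.3 0 0 0 0 0 0", newtons=22)

```text
time_s: 24.22
eef_pos: [514.3, -173.2, 92.3]
ee_rot: [0.001, 0.707, 0.707, 0.0]
force: [-3.3, 1.1, 17.3]
grip_width: 0.547
grip_force: 19.9
```

```bash
python3 pad.py
```

```text
[('pad_front', 0.57, array([513.6, -22.3,  32. ])), ('pad_front', 0.51, array([478.1,  56.9,  32. ])), ('tray', 0.95, array([524.1,  25.2,  12. ])), ('stop', 0.9, array([506.1,  86.1,  12. ]))]
[('tray', 0.67, array([521.2,  30.2,  12. ])), ('stop', 0.97, array([511.8,  87.6,  12. ]))]
```

Request:
step_arm(commands="0.3 0 0 0 0 0 0;0.3 0 0 0 0 0 0;0.3 0 0 0 0 0 0;0.3 0 0 0 0 0 0;0.3 0 0 0 0 0 0;0.3 0 0 0 0 0 0", newtons=25)

```text
time_s: 25.12
eef_pos: [514.3, -173.2, 92.5]
ee_rot: [0.001, 0.707, 0.707, 0.0]
force: [-4.7, 2.9, 19.9]
grip_width: 0.53
grip_force: 22.5
```

```bash
python3 - <<'E'
from k import *
for c in('top','side'):
    im=capture(c);h=cv2.cvtColor(im,cv2.COLOR_RGB2HSV)
    m=(((h[...,0]<6)|(h[...,0]>174))&(h[...,1]>180)&(h[...,2]>90)).astype(np.uint8)
    n,l,st,ce=cv2.connectedComponentsWithStats(m)
    print(c,[(int(st[i,4]),onz(c,ce[i],26).round().tolist()[:2]) for i in range(1,n) if 4<st[i,4]<600 and ce[i][1]>180])
    m=((h[...,0]>105)&(h[...,0]<125)&(h[...,1]>150)).astype(np.uint8)
    n,l,st,ce=cv2.connectedComponentsWithStats(m)
    print('cup',[st[i].tolist() for i in range(1,n) if st[i,4]>300])
    print([(n,round(x['score'],2),onz(c,x['xy'],0).round()) for n in('cup',) for x in spot_point(c,n)[:1]])
save('side_end',capture('side'))
E
```

```text
top [(33, [552.0, 29.0]), (29, [545.0, -1.0]), (42, [519.0, 4.0]), (15, [493.0, 14.0]), (28, [473.0, 48.0])]
cup [[162, 237, 34, 68, 992], [516, 373, 44, 37, 1018]]
[('cup', 0.9, array([510., 233.,   0.]))]
side [(183, [519.0, 1.0]), (39, [551.0, 29.0]), (13, [473.0, 42.0])]
cup [[0, 0, 62, 31, 994], [234, 296, 71, 62, 1581]]
[('cup', 0.67, array([505., 239.,   0.]))]
```

View pics/side_end.png

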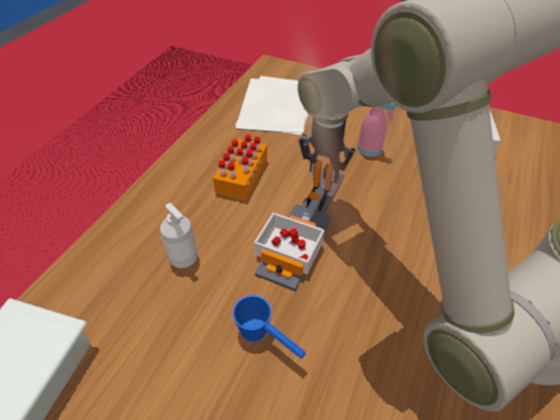

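```bash
python3 -c "
from rig import *
print(finish_job())"
```

```text
the job is handed in; nothing more can be done
None
```

I handed the job in at about 25 s, with the cup standing empty and upright on the table and the tray pumped up against the end stop. The grips are still held at about 22 N per finger; the hand-in returned no verdict. From two camera views I count all six stoppers in the tray, two of them stacked.

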